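Unlock and start the mini chopper

ROBOT

A 7-joint arm with a two-finger parallel gripper is mounted at the origin on a cart in front of the work surface, level with it; the furniture and walls round the work are solid. World frame = base frame: x ahead of the robot, y to its left, z up, the work surface at z = 0. Lengths are in m, angles in rad, forces in N, time in s.
With the tool pointing down it reaches from about 0.35 to 0.9 m from the base axis. Payload 8.1 kg.
Tool frame: the origin (TCP) lies on the centre line of the jaws, within the pads' length; the fingertips stand 19 mm ahead of it and the grasp point (between the pads) is the TCP (arm.tip_reach is the distance from the TCP to the fingertips, in m); z points along the fingers, y is the line along which they close (so a half turn about z gives the same grasp; the last joint's range is limited). The gripper opens to 92 mm and grips with 3 to 60 N. Pads are 19 mm wide; open, the fingers measure 130 mm over their backs; the gripper's body (75 mm by 190 mm) begins 47 mm behind the grasp point.
Start: joints at [1.073, 0.434, 0.025, 1.573, -0.012, 1.134, -0.075], TCP at [0.24, -0.577, 0.211] pointing down, gripper open.
Joint ranges: [-2.62, 2.62], [-0.44, 2.09], [-1.27, 1.32], [0.08, 2.57], [-1.32, 4.46], [0.12, 2], [-2.74, 2.74]. Speed limits (rad/s): [2.22, 2.22, 3.01, 3.01, 3.14, 3.14, 3.14].

INTERFACE

Orientations are given as a rotation vector (axis times angle).
In Python, from cell import arm gives the robot as it stands.
- The arm moves only by the tool arm_command, never from a script. Its argument "targets" is a list that holds one entry, the list of rows, each a list of 6 numbers: the shift along the tool's x, y, z in m, then the turn, a rotation vector about the tool's x, y, z in rad. A call has 1 to 10 rows; each row shifts and turns the commanded pose from where the row before left it, along the tool's axes as they then stand; what a row does not reach is not made up. A row lasts 1/8 s, in which the tool goes at most 62.5 mm and 10.7 degrees, less where a joint would pass 70% of its speed; a pose out of reach is approached as far as the arm can. A call with a gripper value outside its range is refused whole. "jaw" is the finger opening in m, from 0 to 0.0918, set as the call begins (left out, the last holds). The fingers move at their own pace and stop on an object; "newtons" is the grip in N (left out, the last holds). Time passes only in rows, so rows that do not move let the fingers close. It gives the time, the measured TCP pose, the force, the opening and the grip force at its end, in the units of the state.
- arm.observe(): the state, without advancing time (a new reading comes with each control period).
- arm.get_image(name): name is "scene" or "top" or "wrist"; returns a dict with "pixels" (420x560x3 uint8, red, green, blue), "z_map" (420x560 float32, m along the optical axis (not along the pixel's ray), 0 where there is no reading), "fx", "fy", "cx", "cy" (pixels), "xyz" and "rotation" of the camera in the world; the wrist camera has in their place "T_tool_cam" (4x4, takes a point from camera to tool coordinates, whose origin is the TCP and whose axes are the flange's). Camera axes: x right, y down, z forward; pixel columns grow to the right and rows downward; lengths in m; the calibration is good to about 2 mm. A picture is of the moment at which its call begins: read the wrist's pose just before it.
- arm.sign_off(): hands the job in; it is judged then, once.
The state is a dict: "clock": time; "joints": joint angles; "dq": joint speeds; "joint_efforts": joint torques, N m; "position": TCP position; "ee_rot": TCP orientation; "force": force on the tool from outside, world axes, zero at the start; "ft_torque": the same for the moment, N m; "width": opening from 0.0 (shut) to 1.0 (fully open); "gripper_force": force on a finger pad.
Only numpy, scipy, OpenCV 4.12 (cv2) and the standard library are available. Lean on these libraries where they do the work, as an engineer would, in place of code of your own. Each camera call takes 0.05 s, during which the arm holds its last target. There are 200 camera calls.

TASK

Start the mini chopper that has its bowl fitted: slide its child-lock tab fully aside, then press the start button that the tab was covering right down and let it come up again. Leave the lock open, and do not touch the chopper base that has no bowl.

Things in the scene. Friction and masses are not known exactly. Their poses are not given: they have to be found in the camera images.
- chopper: Mini chopper with its bowl: white base, mm 220 (x) x 130 (y) x 46 high, fixed to the worktop. Bowl with white lid on the rear half (axis x +56, radius 44, top 121 high); controls in front, in a track along y at x -70, between rails 61 high, 51 apart. Origin: centre of the underside; x points from controls to bowl, y left as seen from the controls, z up.
- lock_tab (a point): Top centre of the rib on the chopper's grey lock tab: plate 50 (x) x 46 (y) x 4 mm, rib across its middle 36 (x) x 10 (y) x 18 high, from 60 to 78 above the worktop. Grasp the rib across its 10 mm or push it. Slides only along the chopper's y, friction 1.5 N, stays put. In the chopper's frame x -70, z 78, y from -30 (shut; starts up to 6 open) to +30 (fully open). Same axes.
- start_button (a point): Centre of the top of the chopper's round black start button, 34 mm across, hidden 3 mm under the shut tab's plate. In the chopper's frame x -70, y -30, z 53 when up. Goes 6 mm straight down on a spring, about 5 N at full depth, and comes up by itself. The deck round it is 46 to 49 high. Same axes as the chopper.
- bare_base: The other chopper base, of the same build with its own tab and button but no bowl: only a small black drive hub on its rear half. Not to be touched. Origin, axes and sizes (mm) as for the chopper.

How it is judged:
On the way, in this order (a step that is already met when the one before it is completed fails the run):
1. the child-lock tab of the chopper with the bowl is slid aside (within 12 mm of fully open) (y of lock_tab in the frame of chopper above 0.018 m), for 0.1 s.
2. its start button is pressed down (at least 4 of its 6 mm) with the lock still open (z of start_button in the frame of chopper below 0.049 m and y of lock_tab in the frame of chopper above 0.018 m), for 0.1 s.
At the end, for the whole second after the job is handed in: The child-lock tab of the chopper with the bowl is open (within 12 mm of the end of its 60 mm travel) and its start button, having been pressed, is up again (within 1.5 mm) (y of lock_tab in the frame of chopper above 0.018 m and z of start_button in the frame of chopper above 0.0515 m); the robot touches nothing.
It fails at once if the robot touches the chopper base without a bowl (more than 0.5 N) (contact force between any of the fingers, the arm and bare_base above 0.5 N).
It also fails if it takes over 38 s, if anything falls off the work surface, if the arm or the gripper's body presses on something with over 40 N, if the wrist force passes 120 N, or if a joint passes its speed limit or range.

## Working session

There is one attempt and no reset: what is moved stays moved. The work goes in short steps, Python scripts to look and compute and a tool call to move; the robot and the scene stay as the last step left them, time stands still between calls to the robot, and variables do not carry over. Pictures are saved under pics/ and viewed, at most 10 in all, crops included, and the job is handed in when it is done.

Besides the shell and the picture viewer there is one more tool, called after "Call:" as name(argument=value, ...) on one line, values as JSON. arm_command: Moves the arm, as the interface text tells. Its arguments: {"type":"object","properties":{"targets":{"type":"array","items":{"type":"array","items":{"type":"array","items":{"type":"number"}}}},"jaw":{"type":"number"},"newtons":{"type":"number"}},"required":["targets"]}

```bash
mkdir -p pics; cat > h.py <<'E'
import numpy as np,cv2
from cell import arm
def snap(n,f):
    im=arm.get_image(n); cv2.imwrite(f'pics/{f}.png',im['pixels'][:,:,::-1]); np.save(f'pics/{f}.npy',im,allow_pickle=True); return im
E
python3 - <<'E'
from h import *
s=arm.observe(); print(s)
for n in('top','scene'):
    im=snap(n,n+'0'); print(n,im['fx'],im['cx'],im['cy'],im['xyz'],im['rotation'])
a=cv2.imread('pics/top0.png');b=cv2.imread('pics/scene0.png')
E
```

```text
{'clock': 0.0, 'joints': array([ 1.07336475,  0.435208  ,  0.02497857,  1.57409397, -0.01158536,
        1.13401742, -0.07508762]), 'dq': array([-3.17136700e-04,  3.16259879e-04,  1.36219320e-04, -1.24500897e-03,
       -7.14462711e-04,  3.58505541e-04, -1.53048770e-05]), 'joint_efforts': array([ 7.94304669e-04, -6.67868686e+01,  9.85440016e-01, -3.14469516e+01,
       -6.05059834e-02,  4.26537835e-02,  1.74817496e-04]), 'position': array([ 0.24013643, -0.57643975,  0.21035559]), 'ee_rot': array([-3.07910687e+00, -6.15796064e-01,  7.28890056e-04]), 'force': array([-0.25194287,  0.38131004, -0.58016886]), 'ft_torque': array([ 0.03296703, -0.05838332,  0.0341237 ]), 'gripper_force': 0.0, 'width': 1.0001290913196041}
top 434.2514626887243 278.93847336122394 207.9989080226222 [ 0.37867763 -0.02749161  1.00836387] [-2.18892839  1.98576886 -0.25000599]
scene 453.08930398242654 274.0452399427898 205.6254142239612 [0.02918484 0.55143365 0.69335984] [-0.90884589  2.36293009 -1.17777263]
```

View pics/top0.png

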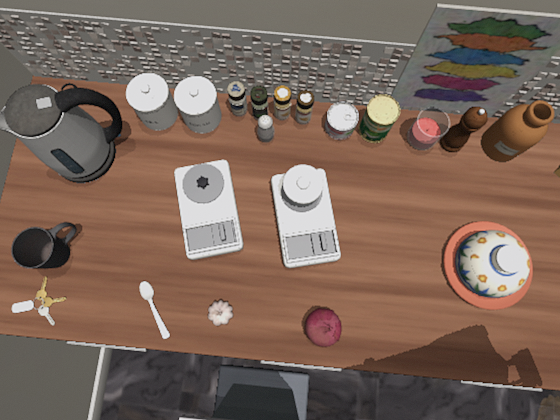

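View pics/scene0.png

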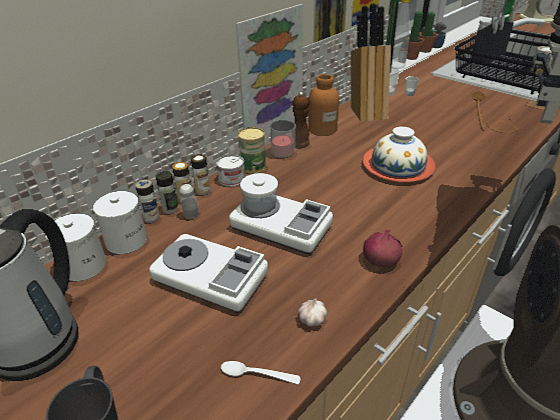

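The top view shows the bowl chopper at about (305,215), with its rib near (322,243). The bare base is left of it at about (208,210), and the controls of both face the robot. Next I'll measure from depth.

```bash
cat >> h.py <<'E'
from scipy.spatial.transform import Rotation as R
def cloud(im,T=None):
    v,u=np.mgrid[:420,:560]; z=im['z_map']
    P=np.stack([(u-im['cx'])/im['fx']*z,(v-im['cy'])/im['fy']*z,z],-1)
    if T is None:
        r=np.array(im['rotation']); r=R.from_rotvec(r) if r.size==3 else R.from_matrix(r)
        return r.apply(P.reshape(-1,3)).reshape(P.shape)+im['xyz']
    return (P.reshape(-1,3)@T[:3,:3].T+T[:3,3]).reshape(P.shape)
E
python3 - <<'E'
from h import *
im=np.load('pics/top0.npy',allow_pickle=True).item(); W=cloud(im)
print('table z',W[290,250,2])
for nm,(u0,u1,v0,v1) in dict(chop=(260,350,155,275),bare=(165,250,150,265)).items():
    w=W[v0:v1,u0:u1]; m=(w[...,2]>.03)&(w[...,2]<.14)
    n,l,st,_=cv2.connectedComponentsWithStats(m.astype(np.uint8)); k=1+st[1:,4].argmax(); p=w[l==k]
    r=cv2.minAreaRect((p[:,:2]*1000).astype(np.float32)); print(nm,r,st[k])
    c=np.array(r[0])/1000; b=cv2.boxPoints(r)/1000
    e=[b[1]-b[0],b[2]-b[1]]; ax=max(e,key=np.linalg.norm); ax/=np.linalg.norm(ax)
    if ax[0]<0: ax=-ax
    ay=np.array([-ax[1],ax[0]]); L=np.stack([(p[:,:2]-c)@ax,(p[:,:2]-c)@ay,p[:,2]],-1)
    print('yaw',np.arctan2(ax[1],ax[0]))
    q=L[(L[:,2]>.070)&(L[:,2]<.085)&(L[:,0]<-.03)]; print('rib local',len(q),q.mean(0),q.min(0),q.max(0))
    q=L[(L[:,2]>.115)]; 
    if len(q): print('lid',q.mean(0))
    print('deck z',np.median(L[(abs(L[:,0]+.02)<.01),2]))
    for P in ([-.07,-.03],[-.07,.03]): print('tab shut/open world',c+P[0]*ax+P[1]*ay)
# scene cross-check
im=np.load('pics/scene0.npy',allow_pickle=True).item(); W=cloud(im)
w=W[170:255,225:340]; m=(w[...,2]>.03)&(w[...,2]<.14)
n,l,st,_=cv2.connectedComponentsWithStats(m.astype(np.uint8)); k=1+st[1:,4].argmax(); p=w[l==k]
print('scene',cv2.minAreaRect((p[:,:2]*1000).astype(np.float32)))
q=p[(p[:,2]>.071)&(p[:,2]<.085)]; print(len(q),[q[q[:,0]<.42].mean(0)])
E
```

```text
table z 0.0024636393429617875
chop ((607.6071166992188, -70.28810119628906), (220.70616149902344, 130.01596069335938), 14.295448303222656) [  11    9   69  103 5364]
yaw 0.24950269
rib local 86 [-0.07091962 -0.02593716  0.07714435] [-0.08848374 -0.03190308  0.07022195] [-0.05293767 -0.02096751  0.08130027]
lid [ 0.05368005 -0.00034783  0.11851158]
deck z 0.045513080824501506
tab shut/open world [ 0.54718231 -0.1166437 ]
tab shut/open world [ 0.53236699 -0.05850159]
bare ((605.094482421875, 154.70982360839844), (218.8354034423828, 130.2146453857422), 16.786697387695312) [   9    9   69  100 5171]
yaw 0.29298323
rib local 82 [-0.06944303 -0.0268283   0.07677499] [-0.08753042 -0.03210044  0.07040551] [-0.05181411 -0.02120563  0.08101228]
deck z 0.04538275385695323
tab shut/open world [0.54674171 0.10577155]
tab shut/open world [0.52941314 0.16321475]
scene ((602.166259765625, -71.13674926757812), (218.0238494873047, 131.47503662109375), 14.502330780029297)
231 [array([nan, nan, nan])]<stdin>:23: RuntimeWarning: Mean of empty slice.
  ret = um.true_divide(
```

Call:
arm_command(targets=[[[0.0446,-0.028,0,0,0,0],[0.0446,-0.028,0,0,0,0],[0.0446,-0.028,0,0,0,0],[0.0446,-0.028,0,0,0,0],[0.0446,-0.028,0,0,0,0],[0.0446,-0.028,0,0,0,0],[0.0446,-0.028,0,0,0,0],[0.0446,-0.028,0,0,0,0],[0.0446,-0.028,0,0,0,0],[0.0446,-0.028,0,0,0,0]]], jaw=0, newtons=20)

```text
clock: 1.35
position: [0.5449, -0.1456, 0.2109]
ee_rot: [-3.081, -0.616, 0.001]
force: [0.8, -0.9, 0.2]
width: 0.013
gripper_force: 0.0
```

Call:
arm_command(targets=[[[0,0,0,0,0,-0.178],[0,0,0,0,0,-0.178],[0,0,0,0,0,-0.178],[0,0,0,0,0,-0.178],[0,0,0,0,0,-0.178],[0,0,0,0,0,-0.178],[0,0,0,0,0,-0.178],[0,0,0,0,0,-0.178],[0,0,0,0,0,0],[0,0,0,0,0,0]]])

```text
clock: 2.6
position: [0.5442, -0.147, 0.2109]
ee_rot: [-1.935, -2.475, 0.0]
force: [-0.1, 0.7, -0.5]
width: 0.005
gripper_force: 0.0
```

```bash
cat >> h.py <<'E'
c=np.array([.6076,-.0703]); yw=.2495
ax=np.array([np.cos(yw),np.sin(yw)]); ay=np.array([-ax[1],ax[0]])
def loc(p): return np.r_[(p[...,:2]-c)@np.stack([ax,ay],1),p[2]]
def st():
    s=arm.observe(); M=R.from_rotvec(s['ee_rot']).as_matrix()
    print('t',s['clock'],'local TCP',loc(s['position']).round(4),'toolx yaw-chop y',np.arctan2(M[1,0],M[0,0])-yw-np.pi/2,'tz',M[:,2].round(3),'F',s['force'].round(2),'w',s['width'],'j',s['joints'].round(2))
    return s,M
E
python3 - <<'E'
from h import *
s,M=st()
im=snap('wrist','w1'); T=np.array(im['T_tool_cam'])
W=cloud(im,T)@M.T+s['position']
L=np.concatenate([(W[...,:2]-c)@np.stack([ax,ay],1),W[...,2:]],-1)
m=(im['z_map']>0)&(L[...,2]>.069)&(L[...,2]<.085)&(abs(L[...,0]+.07)<.03)&(abs(L[...,1])<.06)
q=L[m]; print(len(q)); print(q.mean(0),q.min(0),q.max(0)) if len(q) else 0
E
```

```text
t 2.6 local TCP [-0.0804 -0.0587  0.2109] toolx yaw-chop y -0.005707188754851211 tz [-0.  0. -1.] F [-0.07  0.65 -0.51] w 0.004809479054135642 j [ 0.52  0.38 -0.47  1.69  0.19  1.11  0.23]
378
[-0.07040984 -0.02715818  0.07786856] [-0.08771635 -0.03245888  0.06967413] [-0.05325245 -0.02264796  0.08104668]
```

View pics/w1.png

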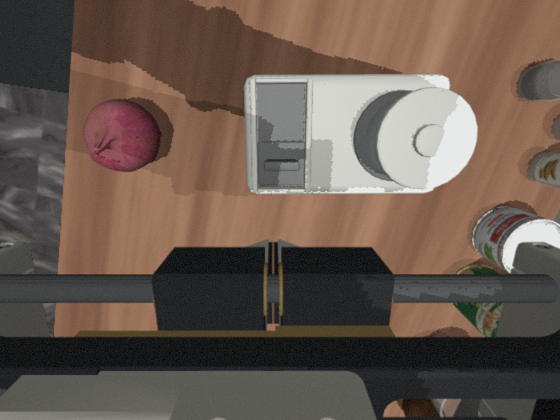

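Wrist view: the rib is at about (282,163) with the bowl to its right at (428,140). The depth measurement agrees, with the rib at y -27 mm. Now I'll go down behind the rib and push it.

Call:
arm_command(targets=[[[0,0,0.035,0,0,0],[0,0,0.035,0,0,0],[0,0,0.035,0,0,0],[0,0,0.019,0,0,0],[0,0,0,0,0,0]]])

```text
clock: 3.28
position: [0.5433, -0.1468, 0.0859]
ee_rot: [-1.93, -2.476, 0.002]
force: [-0.1, -0.2, -0.2]
width: 0.006
gripper_force: 0.0
```

Call:
arm_command(targets=[[[0.008,0,0,0,0,0],[0.008,0,0,0,0,0],[0.008,0,0,0,0,0],[0.008,0,0,0,0,0],[0.008,0,0,0,0,0],[0.008,0,0,0,0,0],[0.008,0,0,0,0,0],[0.008,0,0,0,0,0],[0.006,0,0,0,0,0],[0,0,0,0,0,0]]])

```text
clock: 4.53
position: [0.5272, -0.0786, 0.0872]
ee_rot: [-1.929, -2.48, -0.0]
force: [-0.1, 0.9, 0.2]
width: 0.007
gripper_force: 0.0
```

```bash
python3 - <<'E'
from h import *
st()
for n in('top','scene'):
    im=snap(n,n+'2');W=cloud(im)
    L=np.concatenate([(W[...,:2]-c)@np.stack([ax,ay],1),W[...,2:]],-1)
    m=(L[...,2]>.069)&(L[...,2]<.082)&(abs(L[...,0]+.07)<.02)&(abs(L[...,1])<.06)
    q=L[m]; print(n,len(q)); print(q.mean(0),q.min(0),q.max(0)) if len(q) else 0
E
```

```text
t 4.525 local TCP [-0.08    0.0119  0.0872] toolx yaw-chop y -0.0007315090519115497 tz [-0.  0. -1.] F [-0.1   0.88  0.22] w 0.007014765496867026 j [ 0.38  0.47 -0.45  1.91  0.27  0.82  0.03]
top 0
scene 35
[-0.08176464 -0.02502606  0.07506867] [-0.08925702 -0.03325361  0.06904913] [-0.06974004 -0.01945351  0.07999279]
```

View pics/scene2.png

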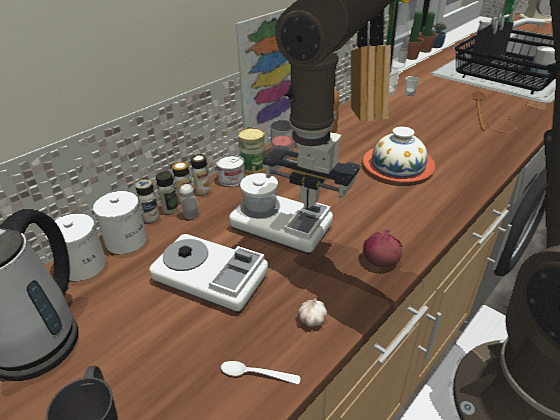

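The gripper is over the controls at about (312,200), but the scene depth still shows something at y -25 mm. I'll zoom in.

```bash
python3 - <<'E'
import cv2
a=cv2.imread('pics/scene2.png')[150:260,220:350];b=cv2.imread('pics/scene0.png')[150:260,220:350]
cv2.imwrite('pics/z2.png',cv2.hconcat([cv2.resize(b,(390,330)),cv2.resize(a,(390,330))]))
E
```

```text
(no output)
```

View pics/z2.png

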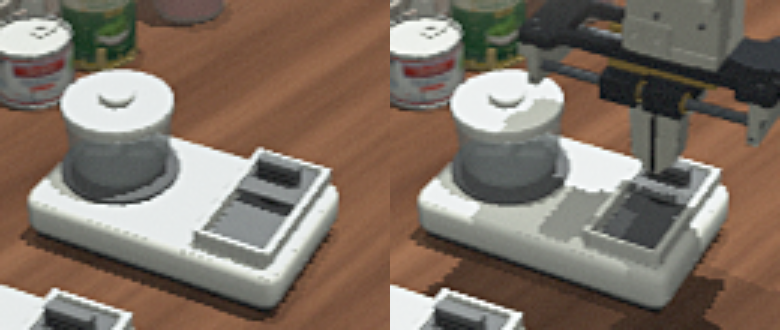

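```bash
python3 - <<'E'
from h import *
print(arm.tip_reach,[a for a in dir(arm) if a[0]!='_'])
s,M=st()
im=np.load('pics/scene2.npy',allow_pickle=True).item(); W=cloud(im)
L=np.concatenate([(W[...,:2]-c)@np.stack([ax,ay],1),W[...,2:]],-1)
# finger points: above deck, local
for z in np.arange(.062,.125,.006):
    m=(abs(L[...,2]-z)<.003)&(L[...,0]<0)&(L[...,0]>-.12)&(abs(L[...,1])<.06); q=L[m]
    if len(q): print(z.round(3),len(q),q.min(0).round(3)[:2],q.max(0).round(3)[:2])
im=snap('wrist','w2')
E
```

```text
0.019 ['PlanningError', 'get_image', 'observe', 'sign_off', 'tip_reach']
t 4.625 local TCP [-0.0801  0.0111  0.0871] toolx yaw-chop y -0.0016883091875143919 tz [ 0. -0. -1.] F [ 0.3  -0.02 -0.63] w 0.0064988165968663 j [ 0.38  0.47 -0.45  1.91  0.27  0.82  0.03]
0.062 329 [-0.105 -0.058] [-0.042  0.058]
0.068 21 [-0.091 -0.029] [-0.061 -0.021]
0.074 24 [-0.091 -0.032] [-0.07  -0.019]
0.08 11 [-0.088 -0.033] [-0.08  -0.021]
0.104 8 [-0.085  0.018] [-0.073  0.021]
0.11 24 [-0.095  0.017] [-0.068  0.023]
0.116 31 [-0.099  0.003] [-0.067  0.024]
0.122 41 [-0.099  0.004] [-0.066  0.024]
```

View pics/w2.png

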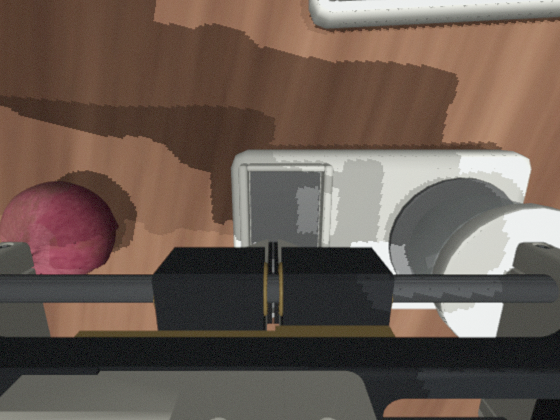

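The fingertips look higher than the pose implies, with the lowest finger points at z of about 0.10. I'll check the tip depth directly.

```bash
python3 - <<'E'
from h import *
im=np.load('pics/scene2.npy',allow_pickle=True).item(); W=cloud(im)
L=np.concatenate([(W[...,:2]-c)@np.stack([ax,ay],1),W[...,2:]],-1)
for v in range(188,216,2):
  print(v,[(tuple((L[v,u]*1000).astype(int)),tuple(int(x) for x in im['pixels'][v,u])) for u in (304,308,312)])
E
```

```text
188 [((np.int64(-72), np.int64(22), np.int64(150)), (111, 114, 102)), ((np.int64(-78), np.int64(14), np.int64(147)), (52, 52, 48)), ((np.int64(-101), np.int64(46), np.int64(174)), (14, 17, 25))]
190 [((np.int64(-72), np.int64(21), np.int64(145)), (104, 104, 97)), ((np.int64(-81), np.int64(20), np.int64(147)), (59, 59, 52)), ((np.int64(-91), np.int64(22), np.int64(151)), (113, 114, 105))]
192 [((np.int64(-73), np.int64(22), np.int64(140)), (111, 112, 102)), ((np.int64(-81), np.int64(19), np.int64(140)), (60, 60, 58)), ((np.int64(-91), np.int64(21), np.int64(145)), (108, 108, 98))]
194 [((np.int64(-73), np.int64(22), np.int64(135)), (109, 110, 99)), ((np.int64(-80), np.int64(18), np.int64(135)), (59, 60, 56)), ((np.int64(-92), np.int64(23), np.int64(141)), (104, 108, 98))]
196 [((np.int64(-71), np.int64(19), np.int64(127)), (111, 111, 103)), ((np.int64(-80), np.int64(18), np.int64(129)), (82, 83, 76)), ((np.int64(-92), np.int64(22), np.int64(136)), (106, 108, 98))]
198 [((np.int64(-73), np.int64(22), np.int64(124)), (105, 106, 100)), ((np.int64(-82), np.int64(21), np.int64(126)), (75, 
[... 931 characters left out ...]
4(-62), np.int64(-25), np.int64(62)), (35, 38, 37)), ((np.int64(-73), np.int64(-22), np.int64(68)), (42, 40, 41))]
210 [((np.int64(-56), np.int64(-16), np.int64(60)), (154, 158, 160)), ((np.int64(-63), np.int64(-21), np.int64(59)), (125, 126, 129)), ((np.int64(-73), np.int64(-23), np.int64(61)), (45, 47, 48))]
212 [((np.int64(-58), np.int64(-10), np.int64(59)), (75, 76, 76)), ((np.int64(-68), np.int64(-11), np.int64(62)), (136, 140, 139)), ((np.int64(-76), np.int64(-16), np.int64(61)), (141, 146, 147))]
214 [((np.int64(-61), np.int64(-5), np.int64(58)), (59, 63, 63)), ((np.int64(-71), np.int64(-5), np.int64(61)), (73, 77, 76)), ((np.int64(-78), np.int64(-11), np.int64(59)), (103, 107, 107))]
```

The scene view shows the real tips at about 0.102 m, roughly 34 mm higher than the stated tip reach gives, so the fingers passed over the rib. I'll go back, lower by that difference and check the tip height before pushing.

Call:
arm_command(targets=[[[-0.024,0,0,0,0,0],[-0.024,0,0,0,0,0],[-0.022,0,0,0,0,0],[0,0,0,0,0,0],[0,0,0.01,0,0,0],[0,0,0.01,0,0,0],[0,0,0.01,0,0,0],[0,0,0,0,0,0]]])

```text
clock: 5.68
position: [0.5436, -0.1464, 0.056]
ee_rot: [-1.928, -2.478, 0.001]
force: [-0.0, -0.5, 0.4]
width: 0.007
gripper_force: 0.0
```

```bash
cat >> h.py <<'E'
def look(f):
    s,M=st(); im=snap('scene',f); W=cloud(im)
    L=np.concatenate([(W[...,:2]-c)@np.stack([ax,ay],1),W[...,2:]],-1)
    t=loc(s['position'])
    m=(abs(L[...,1]-t[1]-.009)<.006)&(abs(L[...,0]-t[0])<.02)&(L[...,2]>.064)&(L[...,2]<.15); q=L[m]
    print('finger',len(q),q.min(0),q.max(0))
    m=(abs(L[...,2]-.075)<.006)&(abs(L[...,0]+.07)<.022)&(abs(L[...,1])<.05); q=L[m]
    if len(q): print('rib?',len(q),q.min(0),q.max(0),np.median(q,0))
    return L
E
python3 -c "
from h import *
look('s3')"
```

```text
t 5.675 local TCP [-0.0809 -0.058   0.056 ] toolx yaw-chop y -0.0008839537836344835 tz [-0.002  0.    -1.   ] F [-0.02 -0.51  0.36] w 0.006722972102437692 j [ 0.47  0.55 -0.42  1.86  0.3   0.79  0.14]
finger 256 [-0.100683   -0.05386423  0.07247225] [-0.06293098 -0.04435575  0.12594988]
rib? 99 [-0.09113225 -0.04981434  0.06900262] [-0.05648322 -0.02069299  0.08060636] [-0.07700028 -0.0253046   0.07631852]
```

Call:
arm_command(targets=[[[0,0,0.004,0,0,0],[0.009,0,0,0,0,0],[0.009,0,0,0,0,0],[0.008,0,0,0,0,0],[0.008,0,0,0,0,0],[0,0,0,0,0,0]]])

```text
clock: 6.48
position: [0.5359, -0.1129, 0.0533]
ee_rot: [-1.928, -2.48, -0.0]
force: [0.2, 1.0, -0.5]
width: 0.004
gripper_force: 0.0
```

```bash
python3 -c "
from h import *
look('s4')"
```

```text
t 6.475 local TCP [-0.08   -0.0236  0.0533] toolx yaw-chop y -0.00026792726396740463 tz [ 0.  0. -1.] F [ 0.21  1.02 -0.52] w 0.0035809022452495433 j [ 0.42  0.54 -0.42  1.91  0.31  0.76  0.07]
finger 249 [-0.09959026 -0.01985977  0.07442074] [-0.06073244 -0.0091543   0.12473707]
rib? 105 [-0.09192867 -0.01892835  0.06919915] [-0.05624648  0.00065243  0.08065892] [-0.07672098 -0.00432098  0.07644723]
```

The rib is moving with the finger and its centre is now at about y -5 mm. Another 33 mm should open it.

Call:
arm_command(targets=[[[0.008,0,0,0,0,0],[0.008,0,0,0,0,0],[0.008,0,0,0,0,0],[0.006,0,0,0,0,0],[0.003,0,0,0,0,0],[0,0,0,0,0,0]]])

```text
clock: 7.28
position: [0.5279, -0.0815, 0.0531]
ee_rot: [-1.929, -2.479, -0.0]
force: [-0.7, 0.0, -0.4]
width: 0.004
gripper_force: 0.0
```

```bash
python3 -c "
from h import *
look('s5')"
```

```text
t 7.275 local TCP [-0.08    0.0088  0.0531] toolx yaw-chop y -0.0010813575880059823 tz [-0.  0. -1.] F [-0.67  0.02 -0.44] w 0.003940996558505163 j [ 0.37  0.52 -0.43  1.94  0.31  0.75  0.01]
finger 257 [-0.1000095   0.01181735  0.07296503] [-0.0614247   0.02376316  0.12465218]
rib? 103 [-0.09136732  0.01447713  0.06915778] [-0.05668427  0.03168881  0.08092984] [-0.07545915  0.02748169  0.07667438]
```

Call:
arm_command(targets=[[[0.003,0,0,0,0,0],[0,0,0,0,0,0],[-0.02,0,0,0,0,0],[-0.022,0,0,0,0,0],[0,0,-0.02,0,0,0],[0,-0.0225,-0.02,0,0,0],[0,-0.023,0,0,0,0],[0,0,0,0,0,0]]])

```text
clock: 8.32
position: [0.4922, -0.1332, 0.0932]
ee_rot: [-1.933, -2.477, 0.002]
force: [0.4, -0.5, -0.6]
width: 0.012
gripper_force: 0.0
```

Call:
arm_command(targets=[[[0,0,0,0,0,0],[0,0,0,0,0,0],[0,0,0,0,0,0],[0,0,0,0,0,0],[0,0,0,0,0,0],[0,0,0,0,0,0]]], jaw=0.0918)

```text
clock: 9.07
position: [0.4935, -0.1309, 0.0931]
ee_rot: [1.93, 2.479, -0.0]
force: [0.6, -0.3, -0.9]
width: 0.61
gripper_force: 0.0
```

```bash
python3 - <<'E'
from h import *
L=look('s6'); t=loc(arm.observe()['position'])
m=(abs(L[...,1]+.022)<.012)&(L[...,2]>.08)&(L[...,2]<.12)
for sx in(-1,1):
    q=L[m&(abs(L[...,0]-t[0]-sx*.055)<.025)]; print(sx,len(q), q.min(0) if len(q) else 0,q.max(0) if len(q) else 0)
im=snap('top','t6');W=cloud(im); l=np.concatenate([(W[...,:2]-c)@np.stack([ax,ay],1),W[...,2:]],-1)
m=(abs(l[...,2]-.077)<.006)&(abs(l[...,0]+.07)<.022)&(abs(l[...,1])<.05); q=l[m]
if len(q): print('rib top',len(q),q.mean(0))
b=cv2.imread('pics/s6.png')[130:270,200:380]; cv2.imwrite('pics/z6.png',cv2.resize(b,(720,560)))
E
```

```text
t 9.075 local TCP [-0.1256 -0.0306  0.0931] toolx yaw-chop y -0.0014803453026333013 tz [-0. -0. -1.] F [ 0.56 -0.33 -0.86] w 0.6103255042155173 j [ 0.5   0.43 -0.45  1.96  0.26  0.81  0.15]Traceback (most recent call last):
  File "<stdin>", line 2, in <module>
  File "h.py", line 25, in look
    print('finger',len(q),q.min(0),q.max(0))
                          ~~~~~^^^
    return umr_minimum(a, axis, None, out, keepdims, initial, where)
ValueError: zero-size array to reduction operation minimum which has no identity
```

Call:
arm_command(targets=[[[0,0,0,0,0,0],[0,0,0,0,0,0],[0,0,0,0,0,0],[0,0,0,0,0,0],[0,0,0,0,0,0]]])

```text
clock: 9.75
position: [0.4934, -0.131, 0.0931]
ee_rot: [1.93, 2.479, -0.0]
force: [0.2, 0.3, 0.1]
width: 0.997
gripper_force: 0.0
```

```bash
python3 - <<'E'
from h import *
s,M=st(); t=loc(s['position'])
im=snap('scene','s6');W=cloud(im); L=np.concatenate([(W[...,:2]-c)@np.stack([ax,ay],1),W[...,2:]],-1)
m=(abs(L[...,1]+.022)<.012)&(L[...,2]>.085)&(L[...,2]<.14)
for sx in(-1,1):
    q=L[m&(abs(L[...,0]-t[0]-sx*.055)<.025)]; print(sx,len(q), q.min(0) if len(q) else 0,q.max(0) if len(q) else 0)
im=snap('top','t6');W=cloud(im); l=np.concatenate([(W[...,:2]-c)@np.stack([ax,ay],1),W[...,2:]],-1)
for n,l in(('scene',L),('top',l)):
    m=(abs(l[...,2]-.077)<.005)&(abs(l[...,0]+.07)<.022)&(abs(l[...,1])<.05); q=l[m]
    if len(q): print('rib',n,len(q),np.median(q,0),q.min(0),q.max(0))
b=cv2.imread('pics/s6.png')[130:270,200:380]; cv2.imwrite('pics/z6.png',cv2.resize(b,(720,560)))
E
```

```text
t 9.75 local TCP [-0.1256 -0.0306  0.0931] toolx yaw-chop y -0.0015846638948431302 tz [ 0. -0. -1.] F [0.24 0.29 0.13] w 0.9972699788145035 j [ 0.5   0.43 -0.45  1.96  0.26  0.81  0.15]
-1 83 [-0.19064871 -0.03254514  0.10781295] [-0.17264361 -0.01651783  0.13960798]
1 95 [-0.08188457 -0.03376198  0.10916232] [-0.06447367 -0.01718629  0.13870029]
rib scene 72 [-0.07400147  0.02972253  0.07704197] [-0.09070304  0.0223477   0.07228619] [-0.05583349  0.03359681  0.08016208]
rib top 79 [-0.07054485  0.02856076  0.07744424] [-0.08819777  0.02342778  0.07300262] [-0.05313328  0.03331433  0.08175318]
```

View pics/z6.png

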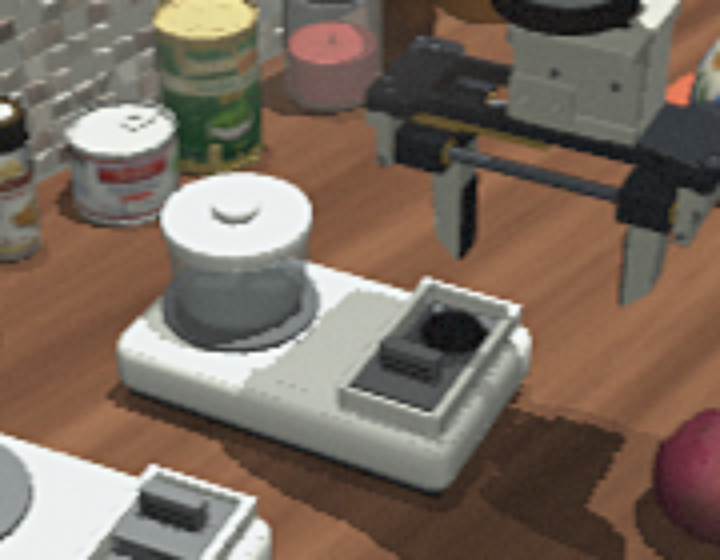

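The crop shows the rib aside at about (412,355), the black button exposed at (455,328), and the finger above it. Both cameras put the rib at y +28 mm. Now I'll press.

Call:
arm_command(targets=[[[0,0.004,0.02,0,0,0],[0,0,0.02,0,0,0],[0,0,0.01,0,0,0],[0,0,0.003,0,0,0],[0,0,0.002,0,0,0],[0,0,0,0,0,0]]])

```text
clock: 10.6
position: [0.4976, -0.13, 0.0385]
ee_rot: [1.929, 2.479, 0.0]
force: [0.2, -0.5, 0.1]
width: 1.002
gripper_force: 0.0
```

Call:
arm_command(targets=[[[0,0,0.002,0,0,0],[0,0,0.001,0,0,0],[0,0,0,0,0,0]]])

```text
clock: 10.98
position: [0.4978, -0.1301, 0.0354]
ee_rot: [1.929, 2.478, 0.001]
force: [0.2, 0.5, 3.3]
width: 1.002
gripper_force: 1.3
```

Call:
arm_command(targets=[[[0,0,0.002,0,0,0],[0,0,0,0,0,0]]])

```text
clock: 11.22
position: [0.4978, -0.1301, 0.0332]
ee_rot: [1.929, 2.478, 0.001]
force: [0.8, -0.9, 4.0]
width: 1.002
gripper_force: 1.9
```

Call:
arm_command(targets=[[[0,0,0.001,0,0,0],[0,0,0,0,0,0]]])

```text
clock: 11.48
position: [0.4977, -0.1301, 0.0323]
ee_rot: [1.929, 2.478, 0.001]
force: [0.6, -0.2, 4.2]
width: 0.997
gripper_force: 2.2
```

Call:
arm_command(targets=[[[0,0,0.001,0,0,0],[0,0,0,0,0,0]]])

```text
clock: 11.72
position: [0.4978, -0.1301, 0.0316]
ee_rot: [1.929, 2.478, 0.0]
force: [0.4, -0.2, 8.5]
width: 0.999
gripper_force: 4.5
```

The force jumped from 4.2 to 8.5 N, so the button has bottomed out. I'll hold briefly, then lift well clear.

Call:
arm_command(targets=[[[0,0,0.0005,0,0,0],[0,0,0,0,0,0],[0,0,-0.005,0,0,0],[0,0,-0.015,0,0,0],[0,0,-0.03,0,0,0],[0,0,-0.04,0,0,0],[0,0,-0.04,0,0,0],[0,0,0,0,0,0],[0,0,0,0,0,0]]])

```text
clock: 12.85
position: [0.4963, -0.13, 0.1603]
ee_rot: [-1.929, -2.478, 0.001]
force: [-0.4, 0.5, -1.1]
width: 1.001
gripper_force: 0.0
```

```bash
python3 - <<'E'
from h import *
st()
for n in('scene','top'):
    im=snap(n,n+'7');W=cloud(im); l=np.concatenate([(W[...,:2]-c)@np.stack([ax,ay],1),W[...,2:]],-1)
    m=(abs(l[...,2]-.077)<.005)&(abs(l[...,0]+.07)<.022)&(abs(l[...,1])<.05); q=l[m]
    if len(q): print('rib',n,len(q),np.median(q,0))
    m=(np.hypot(l[...,0]+.07,l[...,1]+.03)<.012)&(l[...,2]<.07)
    if m.any(): print('button z',np.median(l[m][:,2]),m.sum())
E
```

```text
t 12.85 local TCP [-0.1226 -0.0304  0.1603] toolx yaw-chop y -0.0016572345695156088 tz [-0.001 -0.    -1.   ] F [-0.41  0.53 -1.14] w 1.0010228827668228 j [ 0.53  0.35 -0.49  1.88  0.2   0.96  0.2 ]
rib scene 72 [-0.07428526  0.02958319  0.07695026]
button z 0.052869928277151756 48
rib top 78 [-0.07093826  0.0284626   0.07747548]
button z 0.053022697026207544 23
```

The button is back up at 53 mm, the tab is open, and the robot is clear.

```bash
python3 -c "
from cell import arm
print(arm.sign_off())"
```

```text
the job is handed in; nothing more can be done
None
```

The job is handed in: the lock tab on the chopper with the bowl is open (y about +28 mm), its start button was pressed fully down and came back up to 53 mm, and no move went near the bare base.

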